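# Find the loose clamp bolt and hold its cap open

## Task

One of the three hex bolts on the book clamp is loose: tap them from above, one after another, until one sinks and stays down. Then lift the hinged cap behind that bolt at least halfway up (45 degrees or more) by its grip, and finish holding it there, still, because it falls shut if let go. Do not lift the caps of the other bolts, nor any cap before its bolt has sunk, and leave the wrench, jar and tape roll where they are.

Things in the scene. Friction and masses are not known exactly. Their poses are not given: they have to be found in the camera images.
- press: the fixed book clamp: slate-grey bar 370 mm long (its own y) with cream end plates 78 mm high, flat bar top 70 mm above the table; steel jaws holding a book block behind it reach 120 mm high, 90 to 150 mm to its +x. Origin on the table; its z is up, its -x side faces the robot (turned up to 0.3 rad). In its frame three bolts stand at x -65, y +110, 0, -110 mm, and each has its own cap straight behind it (same y).
- bolt0_top (a point): centre of the top of the left bolt's hex head (seen from the robot), 96 mm above the table before it is tapped. Head 20 mm across flats, 12 mm high, on a 12 mm shank. It moves with the bolt.
- bolt0 (a joint): how far the left bolt has gone down, m: 0 at the start, 0.008 fully down. A tight bolt gives less than 2 mm however hard it is tapped; the loose one sinks under a push of 3 to 4 N to 8 mm and stays down. At the start all look alike.
- cap0 (a joint): opening angle of the left bolt's cap, rad: 0 shut, 1.35 stop. The hinge axis lies along the press's y on the cap's far (+x) side; the near edge lifts. It weighs 110 to 180 g, moves freely and falls shut when let go.
- cap0_grip (a point): centre of the left cap's black cross-grip: a cylinder 18 mm in diameter, 24 mm long along the press's y, on a 12 mm wide stem at the cap's near edge; 28 mm above the cap's flat top, 118 mm above the table when shut, 52 mm behind its bolt. Pinched on its two ends (fingers closing along the press's y) it can turn between the fingers. The cap is a steel cover 80 by 60 mm, its top 90 mm above the table. Moves with the cap.
- cap0_hinge (a point): middle of the left cap's hinge axis, fixed on the press, 76 mm above the table; the grip's centre lies 73 mm nearer the robot and 42 mm higher when shut (84 mm from the axis).
- bolt1_top (a point): centre of the top of the middle bolt's hex head (seen from the robot), 96 mm above the table before it is tapped. Head 20 mm across flats, 12 mm high, on a 12 mm shank. It moves with the bolt.
- bolt1 (a joint): how far the middle bolt has gone down, m: 0 at the start, 0.008 fully down. A tight bolt gives less than 2 mm however hard it is tapped; the loose one sinks under a push of 3 to 4 N to 8 mm and stays down. At the start all look alike.
- cap1 (a joint): opening angle of the middle bolt's cap, rad: 0 shut, 1.35 stop. The hinge axis lies along the press's y on the cap's far (+x) side; the near edge lifts. It weighs 110 to 180 g, moves freely and falls shut when let go.
- cap1_grip (a point): centre of the middle cap's black cross-grip: a cylinder 18 mm in diameter, 24 mm long along the press's y, on a 12 mm wide stem at the cap's near edge; 28 mm above the cap's flat top, 118 mm above the table when shut, 52 mm behind its bolt. Pinched on its two ends (fingers closing along the press's y) it can turn between the fingers. The cap is a steel cover 80 by 60 mm, its top 90 mm above the table. Moves with the cap.
- cap1_hinge (a point): middle of the middle cap's hinge axis, fixed on the press, 76 mm above the table; the grip's centre lies 73 mm nearer the robot and 42 mm higher when shut (84 mm from the axis).
- bolt2_top (a point): centre of the top of the right bolt's hex head (seen from the robot), 96 mm above the table before it is tapped. Head 20 mm across flats, 12 mm high, on a 12 mm shank. It moves with the bolt.
- bolt2 (a joint): how far the right bolt has gone down, m: 0 at the start, 0.008 fully down. A tight bolt gives less than 2 mm however hard it is tapped; the loose one sinks under a push of 3 to 4 N to 8 mm and stays down. At the start all look alike.
- cap2 (a joint): opening angle of the right bolt's cap, rad: 0 shut, 1.35 stop. The hinge axis lies along the press's y on the cap's far (+x) side; the near edge lifts. It weighs 110 to 180 g, moves freely and falls shut when let go.
- cap2_grip (a point): centre of the right cap's black cross-grip: a cylinder 18 mm in diameter, 24 mm long along the press's y, on a 12 mm wide stem at the cap's near edge; 28 mm above the cap's flat top, 118 mm above the table when shut, 52 mm behind its bolt. Pinched on its two ends (fingers closing along the press's y) it can turn between the fingers. The cap is a steel cover 80 by 60 mm, its top 90 mm above the table. Moves with the cap.
- cap2_hinge (a point): middle of the right cap's hinge axis, fixed on the press, 76 mm above the table; the grip's centre lies 73 mm nearer the robot and 42 mm higher when shut (84 mm from the axis).
- wrench: bystander: steel wrench 170 mm long lying on the table on the press's left (+y)
- glue_jar: bystander: jar 64 mm wide, 85 mm tall, on the press's right (-y); origin at its underside
- tape_roll: bystander: cardboard-brown ring 90 mm wide, 24 mm tall, lying on the press's right; origin at its underside

How it is judged:
By the outcome, as a careful person would: the job done as asked, in the order asked, and still so for the second after the job is handed in, while the arm keeps its last pose, push and grip.
It also fails if it takes over 51 s, if anything falls off the work surface, if the arm or the gripper's body presses on something with over 40 N, if the wrist force passes 120 N, or if a joint passes its speed limit or range.

## Robot

A 6-joint arm with a two-finger parallel gripper is mounted at the origin on the work surface. World frame = base frame: x ahead of the robot, y to its left, z up, the work surface at z = 0. Lengths are in m, angles in degrees, forces in N, time in s.
With the tool pointing down it reaches from about 0.425 to 1.125 m from the base axis. Payload 14.9 kg.
Tool frame: the origin (TCP) lies on the centre line of the jaws, within the pads' length; the fingertips stand 25 mm ahead of it and the grasp point (between the pads) lies 6 mm ahead of it; z points along the fingers, y is the line along which they close (so a half turn about z gives the same grasp; the last joint's range is limited). The gripper opens to 91 mm and grips with 3 to 60 N. Pads are 32 mm wide; open, the fingers measure 118 mm over their backs; the gripper's body (76 mm by 178 mm) begins 60 mm behind the grasp point.
Start: joints at [72.634, 21.709, 99.362, -0, 58.929, -1.908], TCP at [0.187, 0.675, 0.239] pointing down, gripper open.
Joint ranges: [-158.91, 158.91], [-42.39, 125.64], [0.06, 152.35], [-60.88, 240.88], [17.5, 164.5], [-176.32, 176.32]. Speed limits (degrees/s): [108.29, 108.29, 136.94, 180, 180, 180].

## Interface

Orientations are given as a 3x3 rotation matrix whose columns are the frame's x, y, z axes.
In Python, from workcell import robot gives the robot as it stands.
- The arm moves only by the tool play_rows, never from a script. Its argument "targets" is a list of rows, each a list of 5 numbers: the finger opening in mm, from 0 to 91.2, then the shift along the tool's x, y, z in mm, then the turn about the tool's z in degrees. A call has exactly 5 rows; each row is the pose to reach, as a shift and turn from the pose commanded when the call began, along the tool's axes at that moment; what a row does not reach only later rows make up. A row lasts 1/12 s, in which the tool goes at most 41.7 mm and 7.16 degrees, less where a joint would pass 70% of its speed; a pose out of reach is approached as far as the arm can. A call with a gripper value outside its range is refused whole. The fingers move at their own pace and stop on an object; the grip force is fixed at half the most. Time passes only in rows, so rows that repeat a pose let the fingers close, or fill a call up. It gives the time, the measured TCP pose, the force, the opening and the grip force at its end, in the units of the state.
- robot.read_state(): the state, without advancing time (a new reading comes with each control period).
- robot.capture(name): name is "scene" or "top"; returns the picture (384x512x3 uint8, blue, green, red); there is no depth.
- robot.calibration(name): a dict with "fovy" (degrees; the focal length in pixels is half the picture's height over the tangent of half this angle, whatever the lens; pixels are square), "cx", "cy" (the principal point, pixels), "origin" and "attitude" of the camera in the world. Camera axes: x right, y down, z forward; pixel columns grow to the right and rows downward; lengths in m; the calibration is good to about 2 mm. A picture is of the moment at which its call begins. calibration takes no time and is no camera call.
- robot.finish_job(): hands the job in; it is judged then, once.
Trained networks look in the newest picture that a camera, given by its name, has taken for a name from the list of things; names that differ only in an ending like _2 or _b are one class to them, and where a whole thing is asked for, a point or a joint stands for the part that bears it (a point fixed in the world has none). Each returns a list of dicts, best first, with "p" (0 to 1); they miss things now and then, are a little off and sometimes report something else, mostly with a low value. They report only what shows in the picture. A call takes as long as a camera call.
- robot.outline_of(query, camera): "region" (384x512 bool, what is visible of it) and "location" ([column, row] in pixels, amid what is visible of it).
- robot.mark_of(query, camera): "location" ([column, row] in pixels: a listed point, or the origin of a listed thing).
The state is a dict: "time": time; "joint_pos": joint angles; "joint_vel": joint speeds; "tau": joint torques, N m; "tcp_pos": TCP position; "tool_rot": TCP orientation; "ft_force": force on the tool from outside, world axes, zero at the start; "wrist_torque": the same for the moment, N m; "width": finger opening in m; "grip_force": force on a finger pad.
Only numpy, scipy, OpenCV 4.12 (cv2) and the standard library are available. Lean on these libraries where they do the work, as an engineer would, in place of code of your own. Each camera call takes 0.05 s, during which the arm holds its last target. There are 200 camera calls.

## Working session

There is one attempt and no reset: what is moved stays moved. The work goes in short steps, Python scripts to look and compute and a tool call to move; the robot and the scene stay as the last step left them, time stands still between calls to the robot, and variables do not carry over. Pictures are saved under pics/ and viewed, at most 10 in all, crops included, and the job is handed in when it is done.

Besides the shell and the picture viewer there is one more tool, called after "Emit:" as name(argument=value, ...), one argument or row to a line, values as JSON. play_rows: Moves the arm, as the interface text tells. Its arguments: {"type":"object","properties":{"targets":{"type":"array","items":{"type":"array","items":{"type":"number"}}}},"required":["targets"]}

```bash
mkdir -p pics; cat > h.py <<'E'
import numpy as np, cv2
from workcell import robot
def ray(cam,px):
    c=robot.calibration(cam); f=192/np.tan(np.radians(c["fovy"])/2)
    d=np.array([(px[0]-c["cx"])/f,(px[1]-c["cy"])/f,1.]); return np.array(c["origin"]),np.array(c["attitude"])@d
def atz(cam,px,z):
    o,d=ray(cam,px); return o+d*(z-o[2])/d[2]
E
python3 - <<'E'
from h import *
a=robot.capture("scene");b=robot.capture("top")
cv2.imwrite("pics/a.png",a);cv2.imwrite("pics/b.png",b)
for c in("scene","top"):
    print(c,robot.calibration(c))
    for n,z in [("bolt0_top",.096),("bolt1_top",.096),("bolt2_top",.096),("cap0_grip",.118),("cap1_grip",.118),("cap2_grip",.118),("press",0),("glue_jar",0)]:
        for m in robot.mark_of(n,c)[:3]: print(n,round(m["p"],2),np.round(m["location"],1),atz(c,m["location"],z).round(4))
s=robot.read_state();print(s)
E
```

```text
scene {'fovy': 54.75925988149131, 'cx': 260.45139279114403, 'cy': 183.1232742663006, 'origin': array([0.98571102, 0.23606581, 0.94011115]), 'attitude': array([[-0.49202213,  0.75236647, -0.43801703],
       [ 0.870479  ,  0.41739453, -0.26086036],
       [-0.01343668, -0.50963369, -0.86028655]])}
bolt0_top 0.56 [302.6 171.4] [0.4689 0.0613 0.096 ]
bolt1_top 0.39 [269.5 153.9] [ 0.4617 -0.0443  0.096 ]
bolt2_top 0.74 [301.4 181.6] [0.4992 0.0727 0.096 ]
bolt2_top 0.54 [260.4 192.9] [ 0.5818 -0.0054  0.096 ]
bolt2_top 0.36 [238.3 144. ] [ 0.4744 -0.1379  0.096 ]
cap0_grip 0.7 [299.9 182.6] [0.5165 0.0749 0.118 ]
cap1_grip 0.6 [264.7 163.8] [ 0.5097 -0.0327  0.118 ]
cap2_grip 0.79 [225.2 151.5] [ 0.5266 -0.1462  0.118 ]
cap2_grip 0.33 [250.9 194.7] [ 0.6085 -0.0176  0.118 ]
press 0.73 [261.  193.7] [ 0.5373 -0.0301  0.    ]
glue_jar 0.56 [177.8 161.4] [ 0.5626 -0.3086  0.    ]
top {'fovy': 56.85753325893194, 'cx': 256.0956028742514, 'cy': 193.84579559100843, 'origin': array([0.4794331 , 0.00362129, 0.86172432]), 'attitude': array([[-1.94856035e-03, -9.96098991e-01,  8.82213266e-02],
   
[... 690 characters left out ...]
6e-04,
        5.89296403e+01, -1.90729332e+00]), 'joint_vel': array([ 0.03383041,  0.02325696,  0.07197656, -0.01989684,  0.00815393,
        0.08572205]), 'tau': array([-5.65151220e-05, -7.63690066e+01, -4.34729934e+01,  6.50333078e-02,
        3.93685629e-02, -2.32419865e-05]), 'tcp_pos': array([0.18659826, 0.67469178, 0.2389352 ]), 'tool_rot': array([[-9.63820043e-01,  2.66553795e-01,  6.39549283e-06],
       [ 2.66553794e-01,  9.63820043e-01, -1.54991474e-05],
       [-1.02954607e-05, -1.32336461e-05, -1.00000000e+00]]), 'ft_force': array([ 0.26065656, -0.00248045,  0.36302741]), 'wrist_torque': array([0.02937387, 0.02219959, 0.0042704 ]), 'grip_force': 0.0, 'width': 0.0914769043515331}
```

View pics/a.png

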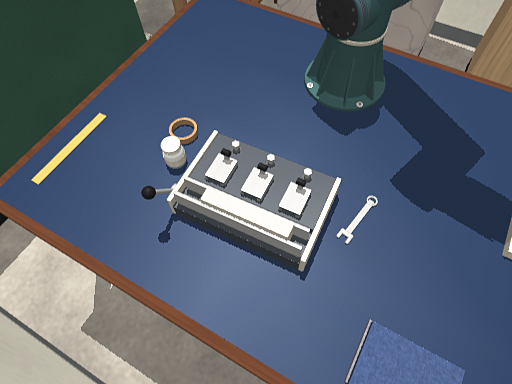

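View pics/b.png

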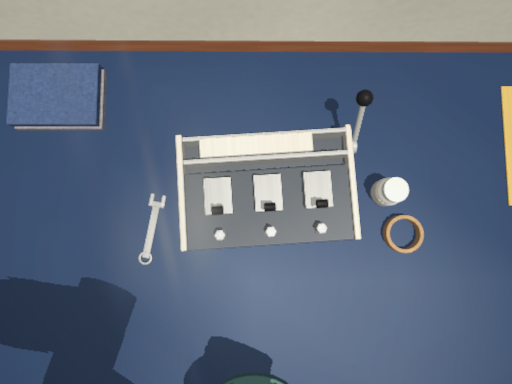

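The pictures show the press near the base. In the top view the bolts are at about (220,235), (271,231) and (322,228), with black grips at (217,210), (270,207) and (322,203). The jar and tape roll are on the right and the wrench is on the left. Next I'll refine these positions by fitting the press pose.

```bash
cat > fit.py <<'E'
from h import *
from scipy.optimize import least_squares
a=cv2.imread("pics/a.png");b=cv2.imread("pics/b.png")
def blob(im,c,r,bright):
    x0,y0=c[0]-r,c[1]-r; g=cv2.cvtColor(im[y0:y0+2*r+1,x0:x0+2*r+1],cv2.COLOR_BGR2GRAY).astype(float)
    w=np.clip(g-130,0,None) if bright else np.clip(32-g,0,None)
    n,l=cv2.connectedComponents((w>0).astype(np.uint8))
    k=max(range(1,n),key=lambda i:(l==i).sum()); w=w*(l==k); yy,xx=np.mgrid[:2*r+1,:2*r+1]
    return np.array([x0+(w*xx).sum()/w.sum(),y0+(w*yy).sum()/w.sum()]),int((w>0).sum())
obs=[]
for i,(tb,tg) in enumerate(zip([(220,235),(271,231),(322,228)],[(217,210),(270,207),(322,203)])):
    y=(.11,0,-.11)[i]
    for c,z,x,br in((tb,.094,-.065,1),(tg,.123,-.013,0)):
        p,n=blob(b,c,8,br); print(i,br,p.round(1),n,atz("top",p,z).round(4)); obs.append(("top",p,x,y,z))
for i,c in enumerate([(308,173),(271,158),(236,145)]):
    p,n=blob(a,c,6,1); print("sc",p.round(1),n,atz("scene",p,.094).round(4)); obs.append(("scene",p,-.065,(.11,0,-.11)[i],.092))
def res(q):
    c,s=np.cos(q[2]),np.sin(q[2]); return np.concatenate([atz(k,p,z)[:2]-[q[0]+c*x-s*y,q[1]+s*x+c*y] for k,p,x,y,z in obs])
r=least_squares(res,[.53,-.03,.07]);print(r.x,np.degrees(r.x[2]));print((r.fun.reshape(-1,2)*1e3).round(1).tolist())
v=np.vstack([cv2.resize(b[185:255,195:345],(800,373),interpolation=2),cv2.resize(a[135:195,220:320],(375,225))[:, :] if 0 else np.zeros((1,800,3),np.uint8)])
cv2.imwrite("pics/c.png",v)
E
python3 fit.py
```

```text
0 1 [219.4 234.9] 202 [0.459  0.0725 0.094 ]Traceback (most recent call last):
  File "fit.py", line 14, in <module>
    p,n=blob(b,c,8,br); print(i,br,p.round(1),n,atz("top",p,z).round(4)); obs.append(("top",p,x,y,z))
        ~~~~^^^^^^^^^^
  File "fit.py", line 8, in blob
    k=max(range(1,n),key=lambda i:(l==i).sum()); w=w*(l==k); yy,xx=np.mgrid[:2*r+1,:2*r+1]
ValueError: max() iterable argument is empty
```

```bash
python3 - <<'E'
from h import *
b=cv2.imread("pics/b.png");g=cv2.cvtColor(b,cv2.COLOR_BGR2GRAY)
print(g[228:242,212:228]);print(g[203:217,209:226])
E
```

```text
[[134 133 126 109 100  98  98  98  98 105 121 129 128 127 127 127]
 [134 133 122 101 101 101 103 102 101 101 118 136 133 128 127 127]
 [134 127 110 102 132 172 184 191 208 214 192 132 137 129 123 127]
 [134 123 103 114 175 215 222 224 232 238 216 149 132 135 129 127]
 [134 123 104 148 204 227 229 230 236 239 228 197 152 138 131 123]
 [134 124 115 178 219 229 234 235 239 237 234 228 191 132 129 120]
 [134 130 154 208 230 231 238 240 242 238 234 235 218 159 128 118]
 [134 134 181 226 235 230 231 237 241 240 237 235 217 160 128 119]
 [134 133 168 212 230 232 232 236 238 240 237 225 197 143 133 127]
 [134 133 142 177 212 231 237 236 236 236 232 212 167 134 130 130]
 [134 133 134 145 192 229 237 232 228 230 226 198 144 135 130 129]
 [134 133 134 134 169 204 209 206 203 205 196 162 137 132 130 130]
 [134 134 133 133 143 156 159 160 160 160 147 128 133 131 130 130]
 [134 134 133 133 133 133 134 134 134 134 131 128 130 131 131 131]]
[[218 207 191 191 205 221 221 212 191 191 190 191 205 221 223 225 225]
 [218 201 168 167 179 192 192 184 167 166 165 166 177 205 222 225 225]
 [218 201 168 167 167 169 168 162 150 150 143 134 134 171 211 225 225]
 [218 201 155 128 124 124 122 115 102 101  93  81  80 128 195 224 226]
 [218 198 134  84  79  77  75  72  71  68  66  63  60  90 182 225 226]
 [218 197 128  84  83  79  78  76  74  73  71  69  67  80 178 224 225]
 [218 196 127  90  88  86  84  82  80  78  77  75  72  73 175 224 225]
 [218 197 128  97  94  90  89  86  84  81  79  77  74  65 172 224 225]
 [218 203 152  94  91  88  86  84  82  79  77  74  72  65 173 224 225]
 [218 213 182  88  85  83  81  79  77  74  72  71  68  63 173 224 225]
 [218 217 190  85  83  81  78  76  74  71  69  67  63  71 146 189 186]
 [185 180 155  90  89  89  85  90  87  91  98  96 102 113 126 138 133]
 [142 137 130 121 121 120 119 120 119 120 122 122 123 127 126 126 126]
 [134 134 133 133 132 131 131 130 129 128 128 128 127 127 126 127 126]]
```

```bash
sed -i 's/g-130/g-180/; s/32-g/104-g/' fit.py; python3 fit.py
```

```text
0 1 [219.6 234.7] 81 [0.4594 0.0722 0.094 ]
0 0 [217.7 210.1] 92 [0.511  0.0738 0.123 ]
1 1 [270.7 231.3] 84 [ 0.4663 -0.0379  0.094 ]
1 0 [269.4 206.7] 88 [ 0.518  -0.0339  0.123 ]
2 1 [321.6 227.9] 78 [ 0.4735 -0.148   0.094 ]
2 0 [321.4 203.3] 92 [ 0.5249 -0.1427  0.123 ]
sc [307.5 171.2] 47 [0.4607 0.072  0.094 ]
sc [270.4 156.9] 42 [ 0.4682 -0.038   0.094 ]
sc [235.2 143.2] 38 [ 0.4752 -0.1479  0.094 ]
[ 0.531301   -0.03380709  0.06551605] 3.753793180988742
[[0.2, 0.5], [-0.1, -1.3], [-0.1, 0.2], [-0.4, 0.8], [-0.1, -0.1], [-0.7, 1.7], [0.2, -0.1], [0.5, -0.6], [0.4, -1.0]]
```

View pics/c.png

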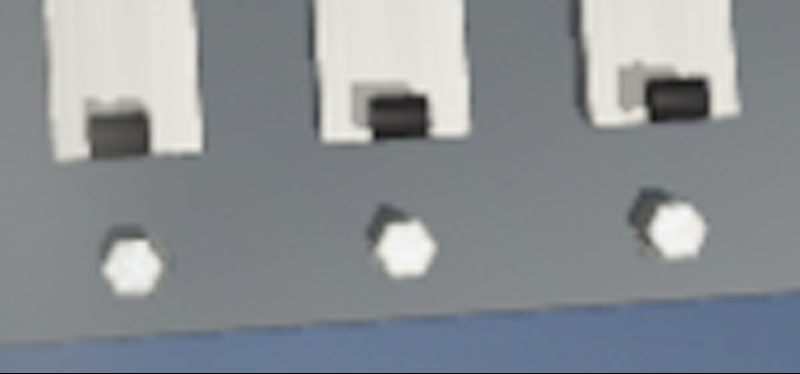

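```bash
cat >> h.py <<'E'
PX,PY,PT=.5313,-.0338,.0655
def W(x,y): c,s=np.cos(PT),np.sin(PT); return np.array([PX+c*x-s*y,PY+s*x+c*y])
def go(x,y,z,why=""):
    s=robot.read_state();R=np.array(s["tool_rot"]);p=np.array(s["tcp_pos"])
    t=np.array([*W(x,y),z]);d=R.T@(t-p)*1e3
    ty=np.degrees(np.arctan2(R[1,1],R[0,1])); turn=-(93.75-ty)
    print(why,"shift",d.round(1),"turn",round(turn,2),"t",round(s["time"],2),"tcp",p.round(4),"F",s["ft_force"].round(1),"w",round(s["width"]*1e3,1))
E
python3 -c "
from h import *
go(-.065,.11,.18)"
```

```text
shift [-423.5 -508.5   58.9] turn -19.21 t 0.9 tcp [0.1866 0.6747 0.2389] F [ 0.3 -0.   0.4] w 91.5
```

Emit:
play_rows(
  targets=[
    [0,-423.5,-508.5,0,-19.21],
    [0,-423.5,-508.5,0,-19.21],
    [0,-423.5,-508.5,0,-19.21],
    [0,-423.5,-508.5,0,-19.21],
    [0,-423.5,-508.5,0,-19.21],
  ],
)

```text
time: 1.32
tcp_pos: [0.2727, 0.4831, 0.2389]
tool_rot: [[-0.998, -0.067, 0.0], [-0.067, 0.998, 0.0], [-0.0, 0.0, -1.0]]
ft_force: [1.3, 0.4, -0.3]
width: 0.0607
grip_force: 0.0
```

```bash
python3 -c "
from h import *
go(-.065,.11,.141)"
```

```text
shift [-158.7 -422.9   97.9] turn 0.07 t 1.32 tcp [0.2727 0.4831 0.2389] F [ 1.3  0.4 -0.3] w 60.7
```

Emit:
play_rows(
  targets=[
    [0,-14,-37,4,0],
    [0,-28,-74,8,0],
    [0,-42,-111,12,0],
    [0,-56,-148,16,0],
    [0,-70,-185,20,0],
  ],
)

```text
time: 1.73
tcp_pos: [0.3548, 0.3032, 0.219]
tool_rot: [[-0.998, -0.066, 0.001], [-0.066, 0.998, 0.0], [-0.001, 0.0, -1.0]]
ft_force: [0.8, -0.7, 0.7]
width: 0.0273
grip_force: 0.0
```

Emit:
play_rows(
  targets=[
    [0,-14,-37,4,0],
    [0,-28,-74,8,0],
    [0,-42,-111,12,0],
    [0,-56,-148,16,0],
    [0,-70,-185,20,0],
  ],
)

```text
time: 2.15
tcp_pos: [0.4369, 0.123, 0.1991]
tool_rot: [[-0.998, -0.066, 0.001], [-0.066, 0.998, 0.0], [-0.001, 0.0, -1.0]]
ft_force: [-0.1, 0.8, 0.3]
width: 0.0004
grip_force: 0.0
```

```bash
python3 -c "
from h import *
go(-.065,.11,.141)"
```

```text
shift [-18.9 -52.6  58.1] turn 0.01 t 2.15 tcp [0.4369 0.123  0.1991] F [-0.1  0.8  0.3] w 0.4
```

Emit:
play_rows(
  targets=[
    [0,-9,-26,10,0],
    [0,-19,-52.5,25,0],
    [0,-19,-52.5,45,0],
    [0,-19,-52.5,57,0],
    [0,-19,-52.5,57,0],
  ],
)

```text
time: 2.57
tcp_pos: [0.4576, 0.073, 0.1399]
tool_rot: [[-0.998, -0.064, -0.003], [-0.064, 0.998, -0.0], [0.003, -0.0, -1.0]]
ft_force: [-0.7, -0.1, -0.2]
width: 0.0005
grip_force: 0.0
```

```bash
python3 -c "
from h import *
go(-.065,.11,.121)"
```

```text
shift [-1.6 -1.4 18.9] turn -0.07 t 2.57 tcp [0.4576 0.073  0.1399] F [-0.7 -0.1 -0.2] w 0.5
```

Emit:
play_rows(
  targets=[
    [0,-1,-1,5,0],
    [0,-1,-1,10,0],
    [0,-1,-1,15,0],
    [0,-1,-1,17,0],
    [0,-1,-1,17,0],
  ],
)

```text
time: 2.98
tcp_pos: [0.4596, 0.073, 0.1248]
tool_rot: [[-0.998, -0.066, -0.0], [-0.066, 0.998, -0.0], [0.0, -0.0, -1.0]]
ft_force: [-0.4, 0.8, -0.0]
width: 0.0004
grip_force: 0.0
```

```bash
python3 -c "
from h import *
go(-.065,.11,.121)"
```

```text
shift [ 0.5 -1.2  3.8] turn 0.03 t 2.98 tcp [0.4596 0.073  0.1248] F [-0.4  0.8 -0. ] w 0.4
```

Emit:
play_rows(
  targets=[
    [0,0,-1,2,0],
    [0,0,-1,4,0],
    [0,0,-1,5,0],
    [0,0,-1,6,0],
    [0,0,-1,6.5,0],
  ],
)

```text
time: 3.4
tcp_pos: [0.4608, 0.0718, 0.1202]
tool_rot: [[-0.998, -0.065, 0.001], [-0.065, 0.998, 0.0], [-0.001, 0.0, -1.0]]
ft_force: [-14.6, -2.1, 51.0]
width: 0.0001
grip_force: 25.4
```

```bash
python3 -c "
from h import *
go(-.065,.11,.121)"
```

```text
shift [ 1.6 -0.  -0.8] turn 0.0 t 3.4 tcp [0.4608 0.0718 0.1202] F [-14.6  -2.1  51. ] w 0.1
```

Bolt 0 is tight: it gave 0.8 mm at 51 N. I'll move to bolt 1 and tap more gently.

Emit:
play_rows(
  targets=[
    [0,0,0,-8,0],
    [0,0,-30,-12,0],
    [0,0,-65,-12,0],
    [0,0,-95,-12,0],
    [0,0,-110,-12,0],
  ],
)

```text
time: 3.82
tcp_pos: [0.4673, -0.0404, 0.1307]
tool_rot: [[-0.998, -0.065, 0.001], [-0.065, 0.998, -0.0], [-0.001, -0.0, -1.0]]
ft_force: [0.6, 0.2, -0.7]
width: 0.0004
grip_force: 0.0
```

Emit:
play_rows(
  targets=[
    [0,0,0,0,0],
    [0,0,0,2,0],
    [0,0,0,4,0],
    [0,0,0,5,0],
    [0,0,0,5,0],
  ],
)

```text
time: 4.23
tcp_pos: [0.4668, -0.0373, 0.125]
tool_rot: [[-0.998, -0.067, -0.001], [-0.067, 0.998, 0.0], [0.001, 0.0, -1.0]]
ft_force: [-0.7, 0.0, -0.0]
width: 0.0002
grip_force: 0.0
```

```bash
python3 -c "
from h import *
go(-.065,0,.121)"
```

```text
shift [ 0.4 -0.8  4. ] turn 0.06 t 4.23 tcp [ 0.4668 -0.0373  0.125 ] F [-0.7  0.  -0. ] w 0.2
```

Emit:
play_rows(
  targets=[
    [0,0,0,2,0],
    [0,0,0,4,0],
    [0,0,0,5,0],
    [0,0,0,5.6,0],
    [0,0,0,5.6,0],
  ],
)

```text
time: 4.65
tcp_pos: [0.4674, -0.0378, 0.1205]
tool_rot: [[-0.998, -0.066, -0.0], [-0.066, 0.998, 0.0], [0.0, 0.0, -1.0]]
ft_force: [-5.7, 2.6, 20.0]
width: 0.0002
grip_force: 9.9
```

Bolt 1 is tight too: 20 N with only 0.5 mm of give. On to bolt 2.

Emit:
play_rows(
  targets=[
    [0,0,0,-8,0],
    [0,0,-30,-12,0],
    [0,0,-65,-12,0],
    [0,0,-95,-12,0],
    [0,0,-110,-12,0],
  ],
)

```text
time: 5.07
tcp_pos: [0.4747, -0.1503, 0.1323]
tool_rot: [[-0.998, -0.065, 0.001], [-0.065, 0.998, -0.001], [-0.001, -0.001, -1.0]]
ft_force: [-0.2, 0.2, 0.3]
width: 0.0007
grip_force: 0.0
```

Emit:
play_rows(
  targets=[
    [0,0,0,2,0],
    [0,0,0,5,0],
    [0,0,0,8,0],
    [0,0,0,9,0],
    [0,0,0,9,0],
  ],
)

```text
time: 5.48
tcp_pos: [0.4739, -0.1468, 0.1224]
tool_rot: [[-0.998, -0.067, -0.001], [-0.067, 0.998, 0.0], [0.001, 0.0, -1.0]]
ft_force: [-0.4, 0.2, 0.2]
width: 0.0003
grip_force: 0.0
```

Emit:
play_rows(
  targets=[
    [0,0,0,1,0],
    [0,0,0,2,0],
    [0,0,0,2.8,0],
    [0,0,0,2.8,0],
    [0,0,0,2.8,0],
  ],
)

```text
time: 5.9
tcp_pos: [0.4743, -0.1478, 0.12]
tool_rot: [[-0.998, -0.066, 0.0], [-0.066, 0.998, -0.0], [-0.0, -0.0, -1.0]]
ft_force: [-0.7, 0.7, 0.8]
width: 0.0004
grip_force: 0.0
```

```bash
python3 -c "
from h import *
go(-.065,-.11,.121)"
```

```text
shift [ 0.6 -0.  -1. ] turn 0.01 t 5.9 tcp [ 0.4743 -0.1478  0.12  ] F [-0.7  0.7  0.8] w 0.4
```

Emit:
play_rows(
  targets=[
    [0,0,0,1,0],
    [0,0,0,2,0],
    [0,0,0,3,0],
    [0,0,0,4,0],
    [0,0,0,4,0],
  ],
)

```text
time: 6.32
tcp_pos: [0.4742, -0.1478, 0.1158]
tool_rot: [[-0.998, -0.065, -0.0], [-0.065, 0.998, 0.0], [0.0, 0.0, -1.0]]
ft_force: [0.2, -0.2, 1.1]
width: 0.0005
grip_force: 0.0
```

Emit:
play_rows(
  targets=[
    [0,0,0,1,0],
    [0,0,0,2,0],
    [0,0,0,3,0],
    [0,0,0,3.8,0],
    [0,0,0,3.8,0],
  ],
)

```text
time: 6.73
tcp_pos: [0.4744, -0.1478, 0.1124]
tool_rot: [[-0.998, -0.065, 0.0], [-0.065, 0.998, -0.0], [-0.0, -0.0, -1.0]]
ft_force: [-2.6, 0.4, 9.0]
width: 0.0006
grip_force: 4.5
```

Emit:
play_rows(
  targets=[
    [0,0,0,0.4,0],
    [0,0,0,0.6,0],
    [0,0,0,0.6,0],
    [0,0,0,-5,0],
    [0,0,0,-30,0],
  ],
)

```text
time: 7.15
tcp_pos: [0.4723, -0.1472, 0.1399]
tool_rot: [[-0.998, -0.065, -0.005], [-0.065, 0.998, 0.002], [0.005, 0.002, -1.0]]
ft_force: [-0.9, 0.1, -0.7]
width: 0.0005
grip_force: 0.0
```

Emit:
play_rows(
  targets=[
    [50,0,0,-30,0],
    [50,0,0,-45,0],
    [50,-25,0,-45,0],
    [50,-50,0,-45,0],
    [50,-52,0,-45,0],
  ],
)

```text
time: 7.57
tcp_pos: [0.5295, -0.1446, 0.1882]
tool_rot: [[-0.998, -0.066, 0.003], [-0.066, 0.998, -0.001], [-0.003, -0.001, -1.0]]
ft_force: [-0.2, -0.7, 0.4]
width: 0.0311
grip_force: 0.0
```

```bash
python3 - <<'E'
from h import *
b=robot.capture("top");a=robot.capture("scene")
v=np.hstack([cv2.resize(b[160:260,180:360],(432,240)),cv2.resize(a[120:220,200:350],(360,240))])
cv2.imwrite("pics/d.png",cv2.resize(v,(792,240)))
go(-.013,-.11,.124)
E
```

```text
shift [ 0.8 -0.1 63. ] turn 0.04 t 7.67 tcp [ 0.5264 -0.1442  0.187 ] F [-0.3  0.3 -0.2] w 39.2
```

View pics/d.png

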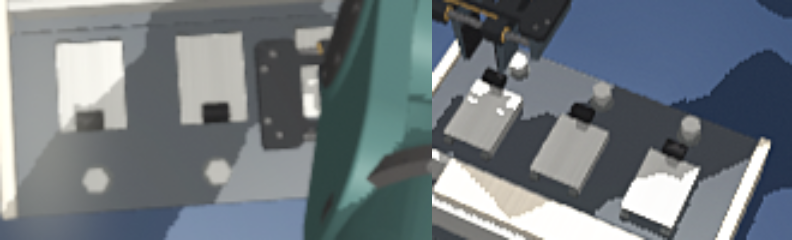

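The scene crop shows bolt 2 lower than the other two, and the open fingers sit above cap 2's grip. I'll descend and pinch it.

Emit:
play_rows(
  targets=[
    [50,0.8,0,15,0],
    [50,0.8,0,32,0],
    [50,0.8,0,48,0],
    [50,0.8,0,58,0],
    [50,0.8,0,63,0],
  ],
)

```text
time: 8.08
tcp_pos: [0.5238, -0.1442, 0.1227]
tool_rot: [[-0.998, -0.065, -0.002], [-0.065, 0.998, 0.001], [0.002, 0.001, -1.0]]
ft_force: [-0.1, -0.3, 0.1]
width: 0.0498
grip_force: 0.0
```

Emit:
play_rows(
  targets=[
    [40,0,0,0,0],
    [30,0,0,0,0],
    [22,0,0,0,0],
    [15,0,0,0,0],
    [15,0,0,0,0],
  ],
)

```text
time: 8.5
tcp_pos: [0.5257, -0.1444, 0.1249]
tool_rot: [[-0.998, -0.065, 0.001], [-0.065, 0.998, 0.0], [-0.001, -0.0, -1.0]]
ft_force: [-1.4, 1.7, 5.1]
width: 0.0234
grip_force: 30.0
```

Emit:
play_rows(
  targets=[
    [10,0,0,0,0],
    [10,0,0,0,0],
    [10,0,0,0,0],
    [10,0,0,0,0],
    [10,0,0,0,0],
  ],
)

```text
time: 8.92
tcp_pos: [0.5257, -0.1444, 0.1249]
tool_rot: [[-0.998, -0.065, 0.001], [-0.065, 0.998, -0.0], [-0.001, -0.0, -1.0]]
ft_force: [-2.0, 3.3, 8.0]
width: 0.0239
grip_force: 30.0
```

```bash
python3 - <<'E'
from h import *
a=robot.capture("scene")
cv2.imwrite("pics/e.png",cv2.resize(a[100:220,180:340],(640,480)))
go(-.013,-.11,.124)
E
```

```text
shift [0.2 0.  0.9] turn -0.0 t 8.97 tcp [ 0.5257 -0.1444  0.1249] F [-1.3  2.5  6.9] w 23.6
```

View pics/e.png

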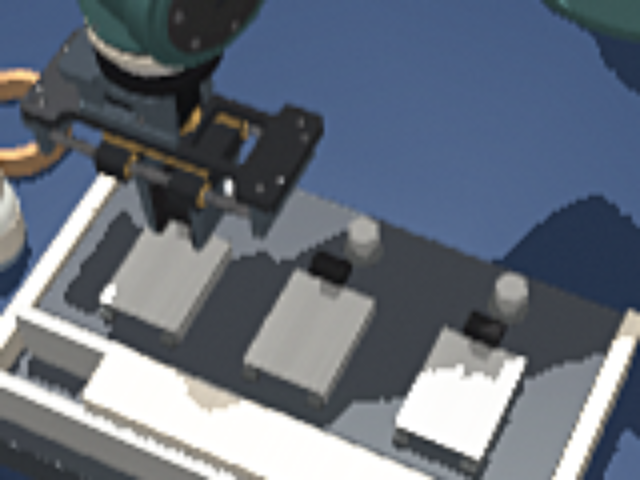

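Grip 2 is pinched at a width of 24 mm. I'll lift along the hinge arc.

Emit:
play_rows(
  targets=[
    [10,-3.9,0,-6.2,0],
    [10,-8.4,0,-12,0],
    [10,-13.4,0,-17.4,0],
    [10,-18.8,0,-22.4,0],
    [10,-24.6,0,-26.9,0],
  ],
)

```text
time: 9.38
tcp_pos: [0.5502, -0.1428, 0.1517]
tool_rot: [[-0.998, -0.065, -0.001], [-0.065, 0.998, 0.0], [0.001, 0.0, -1.0]]
ft_force: [-2.2, -0.4, -3.3]
width: 0.0237
grip_force: 30.0
```

Emit:
play_rows(
  targets=[
    [10,-6.2,0,-3.9,0],
    [10,-12.7,0,-7.4,0],
    [10,-19.5,0,-10.2,0],
    [10,-26.5,0,-12.4,0],
    [10,-33.6,0,-14,0],
  ],
)

```text
time: 9.8
tcp_pos: [0.5844, -0.1406, 0.1657]
tool_rot: [[-0.998, -0.065, 0.0], [-0.065, 0.998, -0.0], [-0.0, -0.0, -1.0]]
ft_force: [-5.6, 0.6, 1.7]
width: 0.0241
grip_force: 30.0
```

Emit:
play_rows(
  targets=[
    [10,-4,0,-0.6,0],
    [10,-8,0,-1,0],
    [10,-12,0,-1.2,0],
    [10,-14.7,0,-1.3,0],
    [10,-14.7,0,-1.3,0],
  ],
)

```text
time: 10.22
tcp_pos: [0.5994, -0.1396, 0.167]
tool_rot: [[-0.998, -0.066, 0.001], [-0.066, 0.998, -0.0], [-0.001, -0.0, -1.0]]
ft_force: [-2.7, 1.4, 7.5]
width: 0.0235
grip_force: 30.0
```

Emit:
play_rows(
  targets=[
    [10,0,0,0,0],
    [10,0,0,0,0],
    [10,0,0,0,0],
    [10,0,0,0,0],
    [10,0,0,0,0],
  ],
)

```text
time: 10.63
tcp_pos: [0.5991, -0.1397, 0.167]
tool_rot: [[-0.998, -0.065, 0.002], [-0.065, 0.998, -0.0], [-0.002, -0.0, -1.0]]
ft_force: [-2.7, 0.7, 6.1]
width: 0.0235
grip_force: 30.0
```

```bash
python3 - <<'E'
from h import *
a=robot.capture("scene")
cv2.imwrite("pics/f.png",cv2.resize(a[90:220,160:350],(760,520)))
go(.060,-.11,.166)
print(robot.read_state()["grip_force"])
E
```

```text
shift [0.7 0.1 1. ] turn 0.0 t 10.68 tcp [ 0.5991 -0.1396  0.167 ] F [-2.   1.3  5.6] w 23.7
30.000962018966675
```

View pics/f.png

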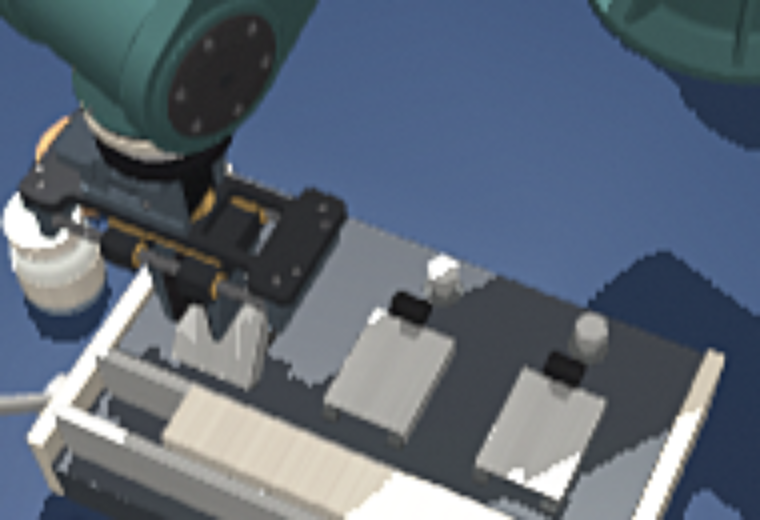

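The right cap stands steeply open, about 60°, held in the fingers. The other two caps are shut and the arm is still, so I'll hand in the job.

```bash
python3 -c "
from workcell import robot
print(robot.finish_job())"
```

```text
the job is handed in; nothing more can be done
None
```

The right bolt was the loose one (it sank about 8 mm; the left and middle gave under 1 mm), and I handed in with its cap held still at about 60° by the grip; my first tap, on the left bolt, read 51 N at the wrist, over the 40 N limit set for the arm or gripper body, though only the closed fingertips touched it.

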